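# Sieve the bare cores out of the wound coils

### The job

The wire sieve holds a mixed lot from the coil winder: four small bare ring cores and two bigger copper-wound coils. Lift the sieve by its handle, shake it side to side over the open grey pan until all four bare cores have dropped through into the pan and only the coils are left on the wires, then hang the sieve in the pan by its two side flanges and let go. Do not touch the cores or coils with the gripper, and leave the other things on the bench where they are.

Things in the scene. Friction and masses are not known exactly. Their poses are not given: they have to be found in the camera images.
- sieve: aluminium sieve, loose, 0.35 kg empty, 0.7 kg full. Origin: under its centre, z up. Frame 144 mm (x) by 190 mm (y, its long side), walls from 20 to 75 mm above the origin, on two rubber skids. Along both long sides a flat 3 mm flange stands out level with the top, from 72 to 98 mm off the centre, its underside 72 mm above the origin. It starts standing on the bench; either way round will do
- sieve_floor (a point): centre of the sieve's wire floor, level with the tops of the wires, 30 mm above the sieve's origin. Polished 4 mm wires at x = -23, 23 and y = -46, 0, 46 mm leave 3 by 4 square openings, 42 mm clear. Parts slide on it easily (friction 0.2 to 0.3): short brisk strokes (about 0.4 m/s over 70 mm) make them slide, slow ones just carry them along
- sieve_grip (a point): middle of the handle's black grip, 145 mm above the sieve's origin: a bar 80 mm long along the sieve's x, 20 mm wide along y (grasp it across y, from above), 22 mm high. The handle arches along x over the middle of the sieve; 80 mm clear beneath the grip down to the parts
- pan: open grey sheet metal pan, fixed to the bench. Origin: centre of its underside, z up. Outside 172 mm along x, 308 mm along y (its long side), top 135 mm high, on two rubber skids; walls and floor 4 mm, so 164 x 300 mm inside, inner floor at 28 mm; a lip stands out 8 mm round the rim
- pan_mouth (a point): centre of the pan's mouth, level with its rim, 135 mm above its origin. With the long sides parallel the sieve's frame goes in with 10 mm to spare each way in x and 55 mm in y (room to shake it along y), and hangs by its flanges on the long walls, its origin then 72 mm below this point, the wires well above the cores in the pan
- winder_front (a point): foremost edge of the tall winding machine behind the pan, 270 mm above the bench. The machine stands behind this point for y from -0.30 to 0.06 m, up to 0.67 m high, and its screen on an arm stands behind x = 0.60 m for y up to 0.42 m: cross in front of it, close to the robot
- core_1: bare ring core (ferrite, smooth, one of four; two are dark grey and two green), outer diameter 36 mm, 15 mm high, 0.03 kg; origin at the centre of its underside. It starts lying flat on the sieve's wires, balanced over a wire crossing, and drops through an opening once it has slid some 15 to 20 mm off the crossing
- core_2: bare ring core (ferrite, smooth, one of four; two are dark grey and two green), outer diameter 36 mm, 15 mm high, 0.03 kg; origin at the centre of its underside. It starts lying flat on the sieve's wires, balanced over a wire crossing, and drops through an opening once it has slid some 15 to 20 mm off the crossing
- core_3: bare ring core (ferrite, smooth, one of four; two are dark grey and two green), outer diameter 36 mm, 15 mm high, 0.03 kg; origin at the centre of its underside. It starts lying flat on the sieve's wires, balanced over a wire crossing, and drops through an opening once it has slid some 15 to 20 mm off the crossing
- core_4: bare ring core (ferrite, smooth, one of four; two are dark grey and two green), outer diameter 36 mm, 15 mm high, 0.03 kg; origin at the centre of its underside. It starts lying flat on the sieve's wires, balanced over a wire crossing, and drops through an opening once it has slid some 15 to 20 mm off the crossing
- coil_1: coil: ring wound with copper wire (one of two), 61x70x24 mm, 0.12 kg, too big for the openings; origin at the middle of its underside; starts lying flat on the sieve's wires
- coil_2: coil: ring wound with copper wire (one of two), 61x70x24 mm, 0.12 kg, too big for the openings; origin at the middle of its underside; starts lying flat on the sieve's wires
- pliers: pliers lying on the bench, 158 mm long along their y; a bystander, origin under the centre
Things that resemble listed ones, but are neither listed nor needed, are in the scene too. Leave any turquoise look-alike of the coil_1 alone.

How it is judged:
By the outcome, as a careful person would: the job done as asked, in the order asked, and still so for the second after the job is handed in, with the robot touching nothing.
It also fails if it takes over 67 s, if anything falls off the work surface, if the arm or the gripper's body presses on something with over 40 N, if the wrist force passes 120 N, or if a joint passes its speed limit or range.

### The arm

A 6-joint arm with a two-finger parallel gripper is mounted at the origin on a cart in front of the work surface, level with it; the furniture and walls round the work are solid. World frame = base frame: x ahead of the robot, y to its left, z up, the work surface at z = 0. Lengths are in m, angles in degrees, forces in N, time in s.
With the tool pointing down it reaches from about 0.375 to 0.9 m from the base axis. Payload 3.1 kg.
Tool frame: the origin (TCP) lies at the very end of the fingers, on their centre line; the grasp point (between the pads) lies 19 mm behind it; z points along the fingers, y is the line along which they close (so a half turn about z gives the same grasp; the last joint's range is limited). The gripper opens to 87 mm and grips with 3 to 60 N. Pads are 19 mm wide; open, the fingers measure 117 mm over their backs; the gripper's body (75 mm by 190 mm) begins 51 mm behind the grasp point.
Start: joints at [-80.472, 30.224, 82.088, -0, 67.689, -10.227], TCP at [0.211, -0.588, 0.223] pointing down, gripper open.
Joint ranges: [-176.69, 176.69], [-43.24, 126.21], [12.49, 139.97], [-82, 262], [0, 151.66], [-163.58, 163.58]. Speed limits (degrees/s): [159.86, 159.86, 180, 180, 180, 180].

### API

Orientations are given as a 3x3 rotation matrix whose columns are the frame's x, y, z axes.
In Python, from rig import * gives the robot as it stands.
- The arm moves only by the tool jog_arm, never from a script. Its arguments are lists of equal length, an entry for each row: "delta_pos": the shift along the world's x, y, z in cm, a list of three; "turn": the turn about the world's z in degrees; "grip": the closure, from 0 (fully open) to 1 (shut). In form: {"delta_pos": [[x, y, z], ...], "turn": [turn, ...], "grip": [grip, ...]}. A call has 1 to 12 rows; each row is the pose to reach, as a shift and turn from the pose commanded when the call began; what a row does not reach only later rows make up. A row lasts 1/8 s, in which the tool goes at most 62.5 mm and 10.7 degrees, less where a joint would pass 70% of its speed; a pose out of reach is approached as far as the arm can. A call with a gripper value outside its range is refused whole. The fingers move at their own pace and stop on an object; the grip force is fixed at half the most. Time passes only in rows, so rows that repeat a pose let the fingers close. It gives the time, the measured TCP pose, the force, the opening and the grip force at its end, in the units of the state.
- read_state(): the state, without advancing time (a new reading comes with each control period).
- capture(name): name is "side" or "top"; returns a dict with "color" (384x512x3 uint8, blue, green, red), "fovy" (degrees; the focal length in pixels is half the picture's height over the tangent of half this angle, whatever the lens; pixels are square), "cx", "cy" (the principal point, pixels), "camera_from_world" (4x4, takes a point from world to camera coordinates). Camera axes: x right, y up, looking along -z (the intrinsics and any distortion apply to the point x, -y, -z); pixel columns grow to the right and rows downward; lengths in m; the calibration is good to about 2 mm. A picture is of the moment at which its call begins. There is no depth.
- hand_in(): hands the job in; it is judged then, once.
The state is a dict: "time_s": time; "joint_positions": joint angles; "qvel": joint speeds; "tau": joint torques, N m; "position": TCP position; "tcp_rot": TCP orientation; "force": force on the tool from outside, world axes, zero at the start; "moment": the same for the moment, N m; "opening": opening from 0.0 (shut) to 1.0 (fully open); "grasp_force": force on a finger pad.
Only numpy, scipy, OpenCV 4.12 (cv2) and the standard library are available. Lean on these libraries where they do the work, as an engineer would, in place of code of your own. Each camera call takes 0.05 s, during which the arm holds its last target. There are 200 camera calls.

## Working session

There is one attempt and no reset: what is moved stays moved. The work goes in short steps, Python scripts to look and compute and a tool call to move; the robot and the scene stay as the last step left them, time stands still between calls to the robot, and variables do not carry over. Pictures are saved under pics/ and viewed, at most 10 in all, crops included, and the job is handed in when it is done.

Besides the shell and the picture viewer there is one more tool, called after "Call:" in YAML: its name, and indented under it one key for each argument. jog_arm: Moves the arm, as the interface text tells. Its arguments: {"type":"object","properties":{"delta_pos":{"type":"array"},"turn":{"type":"array"},"grip":{"type":"array"}},"required":["delta_pos","turn","grip"]}

```bash
mkdir -p pics; ls
cat > h.py <<'E'
from rig import *
import numpy as np, cv2
def cap(n,f=None):
    c=capture(n)
    if f: cv2.imwrite('pics/'+f,c['color'])
    return c
def foc(c): return c['color'].shape[0]/2/np.tan(np.radians(c['fovy'])/2)
def ray(c,u,v):
    f=foc(c); T=np.array(c['camera_from_world']); R=T[:3,:3]
    d=R.T@np.array([(u-c['cx'])/f,-(v-c['cy'])/f,-1]); return -R.T@T[:3,3],d
def onz(c,u,v,z):
    o,d=ray(c,u,v); return o+d*(z-o[2])/d[2]
def proj(c,p):
    T=np.array(c['camera_from_world']); q=T[:3,:3]@np.array(p)+T[:3,3]; f=foc(c)
    return np.array([c['cx']+f*q[0]/-q[2], c['cy']-f*q[1]/-q[2]])
E
python3 - <<'E'
from h import *
a=cap('top','t0.png');b=cap('side','s0.png')
for c in (a,b): print({k:v for k,v in c.items() if k!='color'})
print(read_state())
E
```

```text
pics
{'fovy': 48.3745677002657, 'cx': 249.33170807085168, 'cy': 197.85504146710565, 'camera_from_world': array([[ 0.25082972, -0.96797576,  0.01036233, -0.07518644],
       [ 0.7995295 ,  0.21319169,  0.56151748, -0.57836313],
       [-0.54574448, -0.13256029,  0.82739999, -1.18773764],
       [ 0.        ,  0.        ,  0.        ,  1.        ]])}
{'fovy': 45.11599375650301, 'cx': 253.85166786620817, 'cy': 198.950530750236, 'camera_from_world': array([[-0.9580885 , -0.28628312,  0.01041161,  0.59916535],
       [ 0.19158567, -0.61330205,  0.76626074, -0.21928141],
       [-0.21298205,  0.73614032,  0.64244539, -1.43320451],
       [ 0.        ,  0.        ,  0.        ,  1.        ]])}
{'time_s': 0.1, 'joint_positions': array([-8.04734358e+01,  3.02735312e+01,  8.21500942e+01, -1.65677161e-03,
        6.76873446e+01, -1.02272643e+01]), 'qvel': array([ 0.06215258, -0.04605998, -0.11017616, -0.06929888, -0.04836979,
        0.10425558]), 'tau': array([ 1.11946060e-04, -4.40983737e+01, -1.77150804e+01,  6.34016376e-02,
        5.34092565e-02, -4.16625642e-05]), 'position': array([ 0.21114659, -0.58755271,  0.22166481]), 'tcp_rot': array([[ 9.41149769e-01,  3.37989632e-01, -3.46930429e-04],
       [ 3.37989661e-01, -9.41147893e-01,  1.90565308e-03],
       [ 3.17578142e-04, -1.91076386e-03, -9.99998124e-01]]), 'force': array([-0.65724676, -0.43333507,  0.58767534]), 'moment': array([-0.0542775 ,  0.00587338, -0.01789932]), 'grasp_force': 0.0, 'opening': 0.9983604116773273}
```

View pics/t0.png

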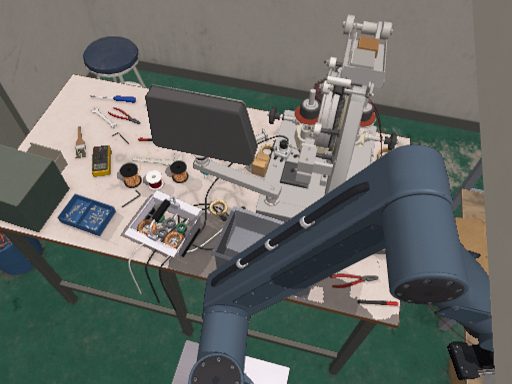

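View pics/s0.png

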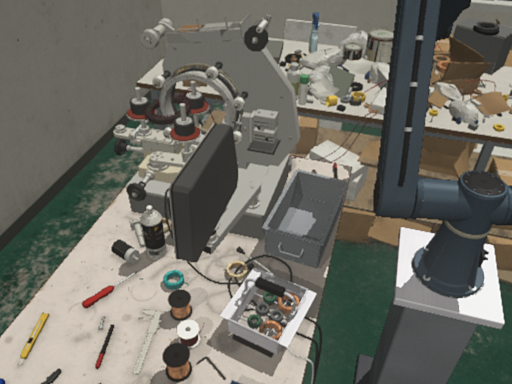

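The sieve is at top (163,223) and side (268,310), and the pan is at top (250,240) and side (305,215). Possible look-alikes are the turquoise ring at side (174,279) and the loose ring on the bench at side (237,269). Other boxes are the blue tray at top (88,213) and the green box at top (25,185). The only box with a black grip handle that holds rings is the sieve at (163,223). I'll check that in a close crop.

Run:
```python
import cv2,numpy as np
s=cv2.imread('pics/s0.png')[155:365,215:355];t=cv2.imread('pics/t0.png')[180:280,110:310]
s=cv2.resize(s,None,fx=2.8,fy=2.8,interpolation=2);t=cv2.resize(t,None,fx=2,fy=2,interpolation=2)
o=np.zeros((590,800,3),np.uint8);o[:s.shape[0],:s.shape[1]]=s;o[:t.shape[0],400:400+t.shape[1]]=t
cv2.imwrite('pics/c0.png',o)
```

```text
(no output)
```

View pics/c0.png

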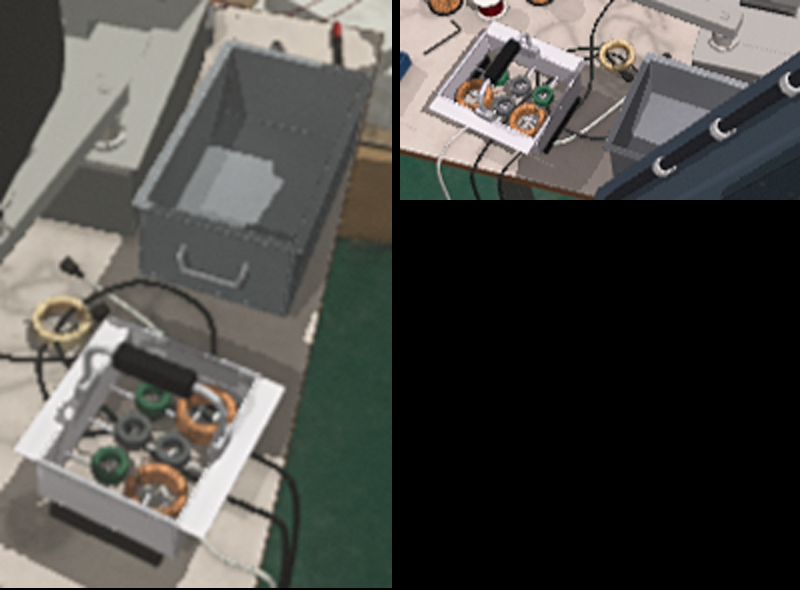

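The crop confirms the choice: the sieve has a black grip at side (270,286), two copper coils, and two green and two grey cores. The pan rim corners are visible in the side view. I'll measure the grip across both views and the corners by casting rays.

```bash
cat >> h.py <<'E'
def tri(c1,p1,c2,p2):
    o1,d1=ray(c1,*p1);o2,d2=ray(c2,*p2)
    A=np.stack([d1,-d2],1);t=np.linalg.lstsq(A,o2-o1,rcond=None)[0]
    a=o1+d1*t[0];b=o2+d2*t[1];return (a+b)/2,np.linalg.norm(a-b)
def darkblob(c,x0,y0,x1,y1,th=45):
    g=c['color'][y0:y1,x0:x1].max(2);m=(g<th).astype(np.uint8)
    n,l,s,ce=cv2.connectedComponentsWithStats(m)
    i=1+np.argmax(s[1:,4]);ys,xs=np.nonzero(l==i);r=cv2.minAreaRect(np.stack([xs+x0,ys+y0],1).astype(np.float32))
    return ce[i]+[x0,y0],s[i,4],cv2.boxPoints(r)
def fitrect(P,w,h,m0):
    # corners P (4x2) matched to m0 (4x2 unit signs); returns centre, yaw deg, residual
    M=np.array(m0)*[w/2,h/2];c=P.mean(0);H=(M.T@(P-c));a=np.arctan2(H[0,1]-H[1,0],H[0,0]+H[1,1])
    R=np.array([[np.cos(a),-np.sin(a)],[np.sin(a),np.cos(a)]]);return c,np.degrees(a),P-c-M@R.T
E
python3 - <<'E'
from h import *
np.set_printoptions(precision=4,suppress=True)
a=cap('top');b=cap('side')
ga=darkblob(a,145,195,180,225);gb=darkblob(b,250,272,290,302)
print(ga,gb); print(tri(a,ga[0],b,gb[0]))
for g,c in((ga,a),(gb,b)): print([onz(c,*p,.145)[:2] for p in g[2]])
cr=lambda x,y:(215+(x-.9)/2.8,155+(y-.9)/2.8)
# near(+y)-left(+x), near-right, far-left, far-right
m=[(1,1),(-1,1),(1,-1),(-1,-1)]
P=np.array([onz(b,*cr(*q),.135)[:2] for q in[(135,205),(300,255),(225,42),(368,75)]]);print(P,fitrect(P,.188,.324,m))
S=np.array([onz(b,*cr(*q),.075)[:2] for q in[(17,452),(180,540),(110,318),(284,382)]]);print(S,fitrect(S,.196,.19,m))
E
```

```text
(array([159.8187, 210.4505]), np.int32(182), array([[147.5385, 215.6923],
       [160.6154, 196.0769],
       [170.3077, 202.5385],
       [157.2308, 222.1538]], dtype=float32)) (array([269.7131, 287.211 ]), np.int32(237), array([[254.138 , 285.3448],
       [257.7069, 277.0172],
       [285.1035, 288.7586],
       [281.5345, 297.0862]], dtype=float32))
(array([0.4802, 0.3451, 0.1451]), np.float64(0.0026782707126807533))
[array([0.4502, 0.3759]), array([0.532 , 0.3632]), array([0.5162, 0.3236]), array([0.4356, 0.3373])]
[array([0.5215, 0.3502]), array([0.5205, 0.3208]), array([0.4424, 0.3375]), array([0.4447, 0.366 ])]
[[ 0.561   0.1265]
 [ 0.3803  0.1477]
 [ 0.5341 -0.187 ]
 [ 0.3558 -0.1733]] (array([ 0.4578, -0.0215]), np.float64(-4.856737930763015), array([[-0.0042, -0.0054],
       [ 0.0025, -0.0002],
       [-0.0036,  0.0039],
       [ 0.0053,  0.0017]]))
[[0.5912 0.4181]
 [0.4235 0.463 ]
 [0.5556 0.235 ]
 [0.3689 0.264 ]] (array([0.4848, 0.345 ]), np.float64(-12.553369637627586), array([[-0.0099,  0.0016],
       [ 0.0137,  0.004 ],
       [-0.0042,  0.004 ],
       [ 0.0004, -0.0096]]))
```

Call:
jog_arm:
  delta_pos:
    - [17,34,14]
    - [17,34,14]
    - [17,34,14]
    - [17,34,14]
    - [17,34,14]
    - [17,34,14]
    - [17,34,14]
    - [19,64,14]
    - [19,64,14]
    - [19,64,14]
    - [19,64,14]
    - [19,64,14]
  turn: [-31,-31,-31,-31,-31,-31,-31,-31,-31,-31,-31,-31]
  grip: [0,0,0,0,0,0,0,0,0,0,0,0]

```text
time_s: 1.7
position: [0.4007, 0.0541, 0.3627]
tcp_rot: [[0.981, -0.194, 0.001], [-0.194, -0.981, 0.0], [0.001, -0.0, -1.0]]
force: [0.2, 0.2, -0.2]
opening: 1.001
grasp_force: 0.0
```

Call:
jog_arm:
  delta_pos:
    - [8,29.1,-9]
    - [8,29.1,-9]
    - [8,29.1,-9]
    - [8,29.1,-9]
    - [8,29.1,-9]
    - [8,29.1,-9]
  turn: [0,0,0,0,0,0]
  grip: [0,0,0,0,0,0]

```text
time_s: 2.45
position: [0.4807, 0.3459, 0.2699]
tcp_rot: [[0.982, -0.191, -0.003], [-0.191, -0.982, -0.001], [-0.003, 0.001, -1.0]]
force: [0.3, -1.8, 0.5]
opening: 1.005
grasp_force: 0.0
```

Run:
```python
from h import *
s=read_state();print(s['position'],s['joint_positions'])
a=cap('top','t1.png')
b=cap('side','s1.png')
A=cv2.resize(a['color'][150:300,130:360],None,fx=1.7,fy=1.7,interpolation=2);B=cv2.resize(b['color'][150:350,210:360],None,fx=2.6,fy=2.6,interpolation=2)
o=np.zeros((590,800,3),np.uint8);o[:B.shape[0],:B.shape[1]]=B;o[:A.shape[0],400:400+A.shape[1]]=A[:,:400];cv2.imwrite('pics/c1.png',o)
```

```text
[0.48071282 0.34590502 0.26991328] [2.49132851e+01 2.48671512e+01 8.36017580e+01 4.32418892e-02
 7.17095466e+01 1.25889950e+02]
```

View pics/c1.png

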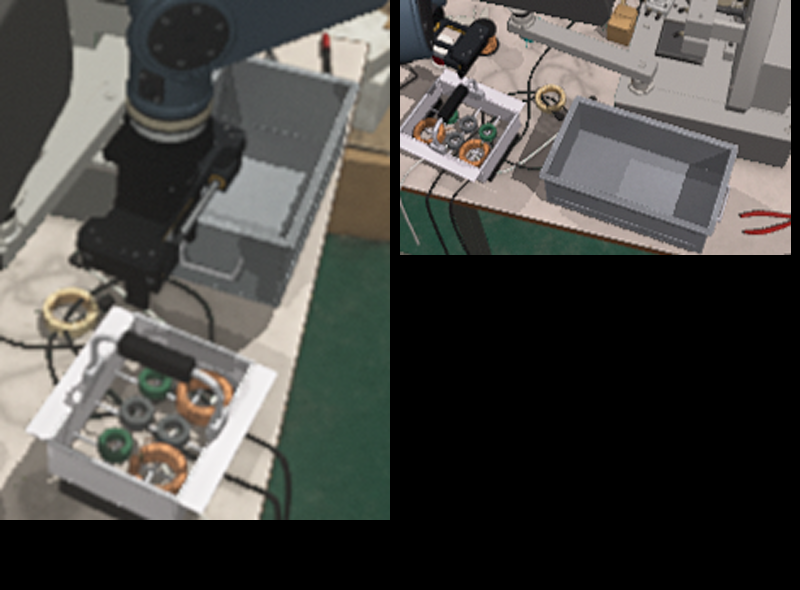

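The hand is over the grip, and the top view now shows the whole pan, with rim corners near full-image (233,208), (328,237), (306,285) and (214,255). I'll measure the pan again from these and descend.

Run:
```python
from h import *
np.set_printoptions(precision=4,suppress=True)
a=cap('top');
A=cv2.resize(a['color'][195:305,200:340],None,fx=5.4,fy=5.4,interpolation=2);cv2.imwrite('pics/c2.png',A)
ga=darkblob(a,145,195,180,225);print(ga)
```

```text
(array([159.7527, 210.5591]), np.int32(186), array([[147.5385, 215.6923],
       [160.6154, 196.0769],
       [170.3077, 202.5385],
       [157.2308, 222.1538]], dtype=float32))
```

View pics/c2.png

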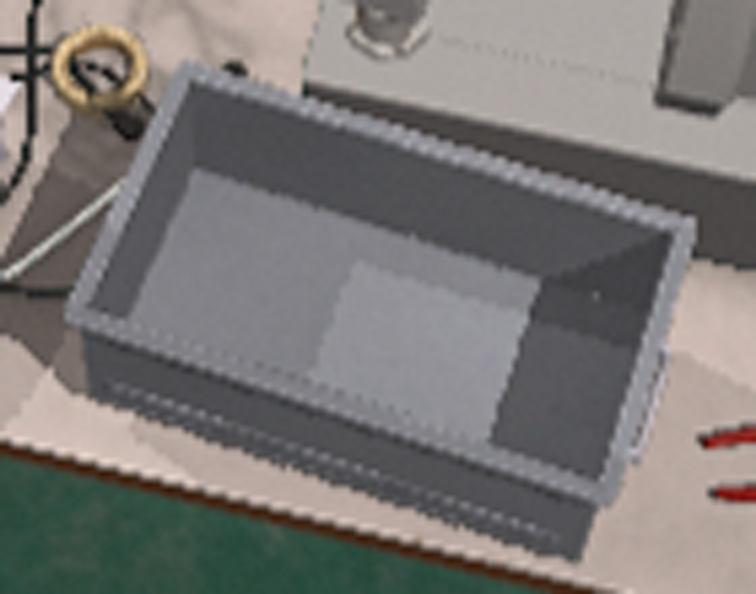

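Call:
jog_arm:
  delta_pos:
    - [0,0,-5]
    - [0,-0.1,-9]
    - [0,-0.1,-12]
    - [0,-0.1,-14.4]
    - [0,-0.1,-14.4]
  turn: [0,0,0,0,0]
  grip: [0,0,0,0,0]

```text
time_s: 3.22
position: [0.4803, 0.3397, 0.128]
tcp_rot: [[0.98, -0.197, -0.003], [-0.197, -0.98, -0.002], [-0.003, 0.002, -1.0]]
force: [0.3, -0.9, 0.2]
opening: 0.999
grasp_force: 0.0
```

The picture shows the outer rim corners at crop (185,65), (695,220), (610,503) and (65,322). Next I'll close the gripper and work out the pan pose.

Call:
jog_arm:
  delta_pos:
    - [0,0.4,-0.2]
    - [0,0.4,-0.2]
    - [0,0.4,-0.2]
    - [0,0.4,-0.2]
    - [0,0.4,-0.2]
    - [0,0.4,-0.2]
    - [0,0.4,-0.2]
    - [0,0.4,-0.2]
  turn: [0,0,0,0,0,0,0,0]
  grip: [0,1,1,1,1,1,1,1]

```text
time_s: 4.22
position: [0.4813, 0.3458, 0.1265]
tcp_rot: [[0.981, -0.195, -0.0], [-0.195, -0.981, -0.0], [-0.0, 0.0, -1.0]]
force: [-0.4, -0.7, -0.1]
opening: 0.285
grasp_force: 0.5
```

Run:
```python
from h import *
np.set_printoptions(precision=4,suppress=True)
a=cap('top')
m=[(1,1),(-1,1),(1,-1),(-1,-1)]
P=np.array([onz(a,200+(x-2.2)/5.4,195+(y-2.2)/5.4,.135)[:2] for x,y in[(185,65),(65,322),(695,220),(612,503)]]);print(P,fitrect(P,.188,.324,m))
s=read_state();print(s['position'],s['opening'],s['grasp_force'])
```

```text
[[ 0.5603  0.1213]
 [ 0.3768  0.1399]
 [ 0.5332 -0.194 ]
 [ 0.3488 -0.1769]] (array([ 0.4548, -0.0274]), np.float64(-5.128030809141471), array([[-0.0026, -0.0042],
       [ 0.0012, -0.0024],
       [-0.0007,  0.0032],
       [ 0.0021,  0.0035]]))
[0.4809 0.3449 0.1264] 0.24395117622379192 2.823312075342983
```

Call:
jog_arm:
  delta_pos:
    - [0,0,0]
    - [0,0,0]
    - [0,0,0]
    - [0,0,2]
    - [0,0,4]
    - [-1,0,7]
    - [-2,0,10]
    - [-3,0,13]
    - [-3,0,16]
    - [-3,0,18]
    - [-3,0,18]
  turn: [0,0,0,0,0,0,0,0,0,0,0]
  grip: [1,1,1,1,1,1,1,1,1,1,1]

```text
time_s: 5.65
position: [0.4515, 0.3466, 0.3067]
tcp_rot: [[0.981, -0.195, 0.002], [-0.195, -0.981, 0.002], [0.001, -0.002, -1.0]]
force: [-0.2, -0.8, -7.9]
opening: 0.224
grasp_force: 30.0
```

Call:
jog_arm:
  delta_pos:
    - [0,-0.8,0]
    - [0,-2.2,0]
    - [0,-4.2,0]
    - [0,-6.7,0]
    - [0,-9.5,0]
    - [0,-12.5,0]
    - [0,-15.5,0]
    - [0.2,-18.5,0]
    - [0.4,-21.5,0]
    - [0.4,-24.5,0]
    - [0.4,-27.3,0]
    - [0.4,-29.7,0]
  turn: [0,0,1,1.5,2,3,3.5,4,5,5.5,6,6.2]
  grip: [1,1,1,1,1,1,1,1,1,1,1,1]

```text
time_s: 7.15
position: [0.4542, 0.0471, 0.3058]
tcp_rot: [[0.996, -0.089, -0.002], [-0.089, -0.996, -0.0], [-0.002, 0.0, -1.0]]
force: [0.6, 0.2, -7.3]
opening: 0.226
grasp_force: 30.0
```

Call:
jog_arm:
  delta_pos:
    - [0,-2,0]
    - [0,-4.2,0]
    - [0,-6,0]
    - [0,-7.1,0]
    - [0,-7.4,0]
    - [0,-7.4,0]
    - [0,-7.4,0]
  turn: [0,0,0,0,0,0,0]
  grip: [1,1,1,1,1,1,1]

```text
time_s: 8.02
position: [0.4551, -0.0246, 0.3065]
tcp_rot: [[0.996, -0.087, -0.0], [-0.087, -0.996, 0.0], [-0.0, -0.0, -1.0]]
force: [0.1, -0.4, -6.7]
opening: 0.223
grasp_force: 30.0
```

Run:
```python
from h import *
s=read_state();print(s['position'],s['tcp_rot'][:,0],s['force'])
a=cap('top','t3.png')
b=cap('side','s3.png')
A=cv2.resize(a['color'][140:290,190:350],None,fx=2.4,fy=2.4,interpolation=2);B=cv2.resize(b['color'][100:320,210:360],None,fx=2.6,fy=2.6,interpolation=2)
o=np.zeros((590,800,3),np.uint8);o[:B.shape[0],:B.shape[1]]=B;o[:A.shape[0],400:400+A.shape[1]]=A[:,:400];cv2.imwrite('pics/c3.png',o)
```

```text
[ 0.45512038 -0.02460459  0.30647113] [ 9.96183581e-01 -8.72823146e-02 -2.65435233e-04] [ 0.10308071 -0.38034018 -6.70956542]
```

View pics/c3.png

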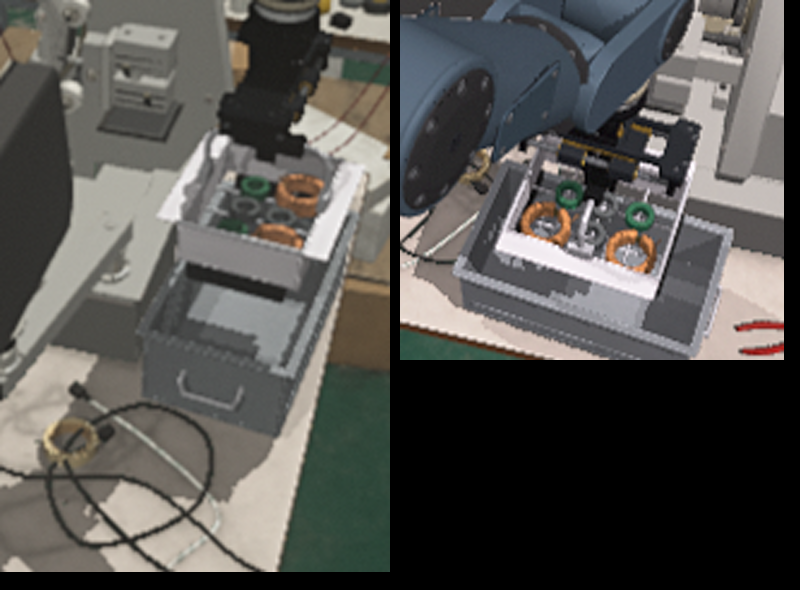

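All four cores and both coils are still on the wires, and the sieve is level over the pan. I'll lower it partly into the pan.

Call:
jog_arm:
  delta_pos:
    - [0,0,-0.5]
    - [0,0,-1.5]
    - [0,0,-3]
    - [0,0,-4.5]
    - [0,0,-6]
    - [0,0,-7.3]
    - [0,0,-8.3]
    - [0,0,-9]
    - [0,0,-9]
    - [0,0,-9]
  turn: [0,0,0,0,0,0,0,0,0,0]
  grip: [1,1,1,1,1,1,1,1,1,1]

```text
time_s: 9.38
position: [0.4557, -0.0253, 0.2169]
tcp_rot: [[0.996, -0.088, 0.001], [-0.088, -0.996, -0.0], [0.001, 0.0, -1.0]]
force: [0.1, -0.1, -7.0]
opening: 0.225
grasp_force: 30.0
```

Run:
```python
from h import *
s=read_state();print(s['position'],s['force'],s['moment'])
a=cap('top','t4.png')
b=cap('side','s4.png')
A=cv2.resize(a['color'][170:290,210:340],None,fx=3,fy=3,interpolation=2);B=cv2.resize(b['color'][140:280,250:355],None,fx=3.8,fy=3.8,interpolation=2)
o=np.zeros((590,800,3),np.uint8);o[:B.shape[0],:B.shape[1]]=B;o[:A.shape[0],400:400+A.shape[1]]=A[:,:400];cv2.imwrite('pics/c4.png',o)
```

```text
[ 0.45571387 -0.02530052  0.21692476] [ 0.0500415  -0.12934945 -6.98248603] [ 0.01885146 -0.08437475 -0.01038168]
```

View pics/c4.png

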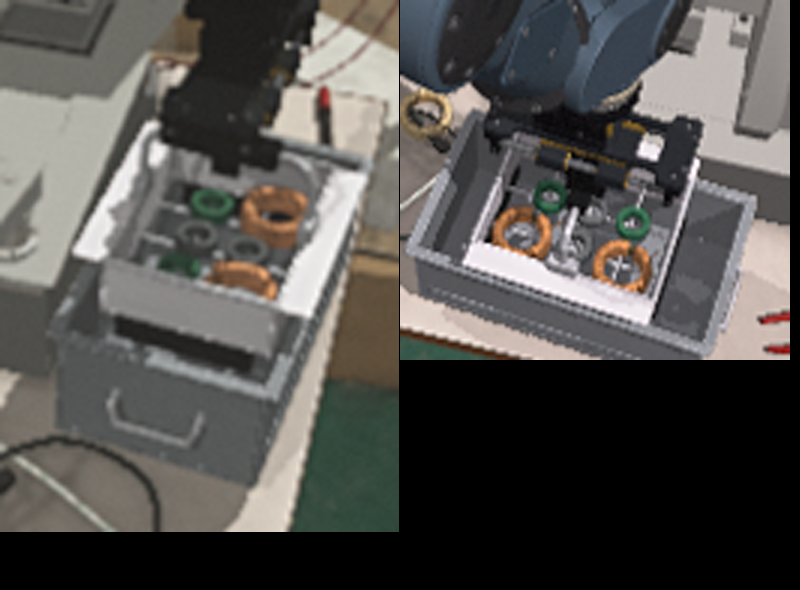

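The sieve is inside the pan mouth with no contact: force is only its weight, and all the parts are on the wires. I'll shake along the pan's long axis.

Call:
jog_arm:
  delta_pos:
    - [0.3,3,0]
    - [-0.3,-3,0]
    - [0.3,3,0]
    - [-0.3,-3,0]
    - [0.3,3,0]
    - [-0.3,-3,0]
    - [0.3,3,0]
    - [-0.3,-3,0]
    - [0.3,3,0]
    - [-0.3,-3,0]
    - [0,0,0]
    - [0,0,0]
  turn: [0,0,0,0,0,0,0,0,0,0,0,0]
  grip: [1,1,1,1,1,1,1,1,1,1,1,1]

```text
time_s: 10.98
position: [0.4556, -0.0245, 0.2173]
tcp_rot: [[0.996, -0.088, 0.001], [-0.088, -0.996, 0.001], [0.001, -0.001, -1.0]]
force: [-0.3, 1.5, -7.1]
opening: 0.226
grasp_force: 29.9
```

```bash
cat > look.py <<'E'
from h import *
import sys
n=sys.argv[1]
s=read_state();print(s['time_s'],s['position'],s['force'])
a=cap('top','t%s.png'%n)
b=cap('side','s%s.png'%n)
A=cv2.resize(a['color'][170:290,210:340],None,fx=3,fy=3,interpolation=2);B=cv2.resize(b['color'][140:280,250:355],None,fx=3.8,fy=3.8,interpolation=2)
o=np.zeros((590,800,3),np.uint8);o[:B.shape[0],:B.shape[1]]=B;o[:A.shape[0],400:400+A.shape[1]]=A[:,:400];cv2.imwrite('pics/c%s.png'%n,o)
E
python3 look.py 5
```

```text
10.975 [ 0.45560428 -0.02454892  0.21725828] [-0.26103385  1.48046941 -7.09172659]
```

View pics/c5.png

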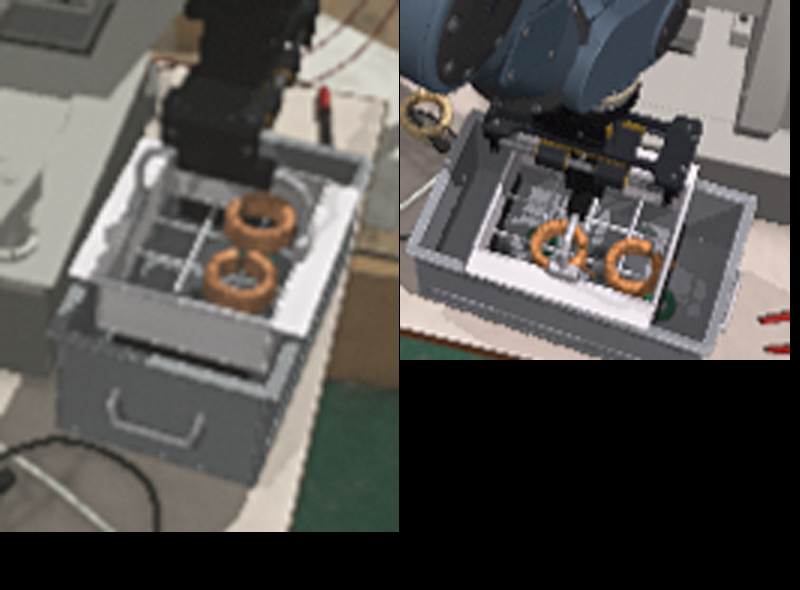

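Most of the cores have dropped, and one green one is visible in the pan at crop (660,305). There is green under the coil at (545,240) that I can't place yet. I'll shake again with a little sideways motion and average the weight.

Call:
jog_arm:
  delta_pos:
    - [0.3,3,0]
    - [-0.3,-3,0]
    - [0.3,3,0]
    - [-0.3,-3,0]
    - [0.3,3,0]
    - [-0.3,-3,0]
    - [0.3,3,0]
    - [-0.3,-3,0]
    - [0,0,0]
    - [0,0,0]
    - [0,0,0]
    - [0,0,0]
  turn: [0,0,0,0,0,0,0,0,0,0,0,0]
  grip: [1,1,1,1,1,1,1,1,1,1,1,1]

```text
time_s: 12.58
position: [0.455, -0.0252, 0.2163]
tcp_rot: [[0.996, -0.087, -0.001], [-0.087, -0.996, -0.0], [-0.001, 0.0, -1.0]]
force: [-0.0, 0.2, -6.4]
opening: 0.221
grasp_force: 30.0
```

Run:
```python
from h import *
F=[]
for i in range(8): capture('side'); F.append(read_state()['force'])
print(np.mean(F,0),np.std(F,0))
a=cap('top');b=cap('side')
A=cv2.resize(a['color'][200:285,230:320],None,fx=4.4,fy=4.4,interpolation=2);B=cv2.resize(b['color'][170:240,265:350],None,fx=4.6,fy=4.6,interpolation=2)
o=np.zeros((400,800,3),np.uint8);o[:B.shape[0],:B.shape[1]]=B;o[:A.shape[0],400:400+A.shape[1]]=A[:,:400];cv2.imwrite('pics/c6.png',o)
```

```text
[-0.10955879 -0.35834116 -6.27796128] [0.39913944 0.60797552 0.61992121]
```

View pics/c6.png

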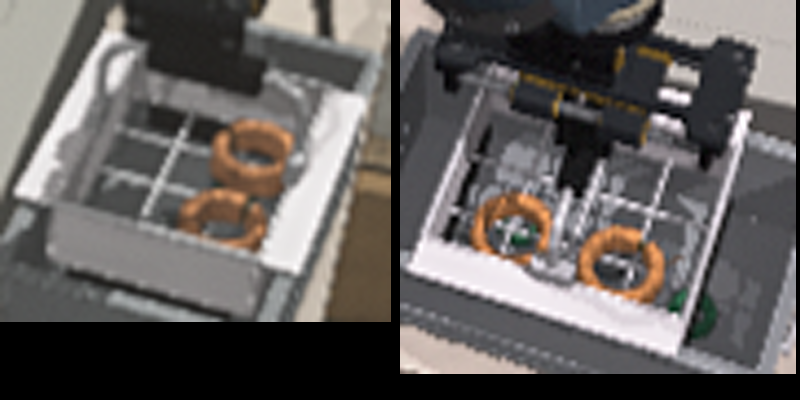

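No cores are visible on the wires in either view; the green spot at crop (523,235) is seen below the wires. I'll do one more shake for safety, then hang the sieve.

Call:
jog_arm:
  delta_pos:
    - [0.5,3,0]
    - [-0.6,-3,0]
    - [0.1,3,0]
    - [0,-3,0]
    - [0.5,3,0]
    - [-0.6,-3,0]
    - [0.1,3,0]
    - [0,-3,0]
    - [0,0,0]
    - [0,0,0]
    - [0,0,0]
    - [0,0,0]
  turn: [0,0,0,0,0,0,0,0,0,0,0,0]
  grip: [1,1,1,1,1,1,1,1,1,1,1,1]

```text
time_s: 14.58
position: [0.455, -0.0252, 0.2162]
tcp_rot: [[0.996, -0.087, -0.001], [-0.087, -0.996, -0.0], [-0.001, 0.0, -1.0]]
force: [0.2, 0.1, -5.4]
opening: 0.228
grasp_force: 29.9
```

Run:
```python
from h import *
F=[]
for i in range(50): capture('side'); F.append(read_state()['force'])
print(np.mean(F,0),np.std(F,0)[2]/7); print(read_state()['position'])
```

```text
[-0.06198288 -0.16015049 -6.28588224] 0.061990294746551246
[ 0.45527064 -0.02518655  0.21653704]
```

Call:
jog_arm:
  delta_pos:
    - [0,0,-0.7]
    - [0,0,-1.4]
    - [0,0,-2]
    - [0,0,-2.4]
    - [0,0,-2.6]
    - [0,0,-2.6]
    - [0,0,-2.6]
    - [0,0,-2.6]
  turn: [0,0,0,0,0,0,0,0]
  grip: [1,1,1,1,1,1,1,1]

```text
time_s: 18.08
position: [0.4624, -0.0266, 0.1977]
tcp_rot: [[0.996, -0.088, 0.018], [-0.088, -0.996, -0.004], [0.019, 0.003, -1.0]]
force: [-3.0, 2.9, 39.0]
opening: 0.228
grasp_force: 30.0
```

Contact came about 8 mm earlier than expected, at 39 N. I'll back off and check numerically where the flanges are.

Call:
jog_arm:
  delta_pos:
    - [0,0,0.6]
    - [0,0,0.6]
    - [0,0,0.6]
  turn: [0,0,0]
  grip: [1,1,1]

```text
time_s: 18.45
position: [0.456, -0.0254, 0.1978]
tcp_rot: [[0.996, -0.088, 0.002], [-0.088, -0.996, -0.001], [0.002, 0.001, -1.0]]
force: [-3.2, 1.0, 12.7]
opening: 0.225
grasp_force: 30.0
```

Run:
```python
from h import *
np.set_printoptions(precision=4,suppress=True)
s=read_state();print(s['position'],s['tcp_rot'][:,2],s['force'],s['moment'])
a=cap('top','t7.png');b=cap('side','s7.png')
# expected flange outer corners, pan rim inner corners with estimated poses
def R(d): d=np.radians(d);return np.array([[np.cos(d),-np.sin(d)],[np.sin(d),np.cos(d)]])
for nm,c,(x0,y0,x1,y1) in(('top',a,(215,190,330,290)),('side',b,(250,150,355,260))):
    I=c['color'][y0:y1,x0:x1].astype(int);m=((I.min(2)>170)&(I.max(2)-I.min(2)<40)).astype(np.uint8)
    n,l,st,ce=cv2.connectedComponentsWithStats(m)
    for i in np.argsort(-st[1:,4])[:3]+1:
        ys,xs=np.nonzero(l==i);bx=cv2.boxPoints(cv2.minAreaRect(np.stack([xs+x0,ys+y0],1).astype(np.float32)))
        print(nm,st[i,4],bx.round(1).tolist(),np.array([onz(c,*p,.138)[:2] for p in bx]).round(3).tolist())
    for z in(.138,.146):
        print(nm,'pred',z,[proj(c,[*(np.array([.4555,-.0252])+R(-5)@[u,v]),z]).round(1).tolist() for u,v in[(.098,.095),(-.098,.095),(.098,-.095),(-.098,-.095)]])
```

```text
[ 0.456  -0.0254  0.1978] [ 0.002  -0.0007 -1.    ] [-3.2343  1.0084 12.7048] [0.0724 0.2178 0.0024]
top 867 [[288.0, 190.0], [329.0, 190.0], [329.0, 225.0], [288.0, 225.0]] [[0.669, -0.037], [0.705, -0.17], [0.569, -0.19], [0.536, -0.064]]
top 652 [[229.39999389648438, 266.5], [245.8000030517578, 210.6999969482422], [308.29998779296875, 229.10000610351562], [291.8999938964844, 284.79998779296875]] [[0.35, 0.076], [0.553, 0.079], [0.538, -0.129], [0.341, -0.116]]
top 415 [[212.60000610351562, 278.6000061035156], [215.10000610351562, 268.79998779296875], [273.3999938964844, 283.3999938964844], [270.8999938964844, 293.20001220703125]] [[0.3, 0.113], [0.332, 0.115], [0.331, -0.063], [0.3, -0.063]]
top pred 0.138 [[251.8, 209.9], [230.2, 261.6], [308.4, 227.1], [291.0, 281.7]]
top pred 0.146 [[251.9, 208.5], [230.1, 260.5], [308.7, 225.8], [291.2, 280.6]]
side 498 [[316.0, 256.0], [334.3999938964844, 188.89999389648438], [347.3999938964844, 192.5], [329.0, 259.6000061035156]] [[0.388, 0.195], [0.387, -0.118], [0.343, -0.112], [0.352, 0.197]]
side 478 [[249.39999389648438, 210.6999969482422], [274.3999938964844, 151.6999969482422], [287.1000061035156, 157.0], [262.0, 216.10000610351562]] [[0.621, 0.068], [0.629, -0.268], [0.577, -0.249], [0.577, 0.08]]
side 437 [[326.29998779296875, 155.89999389648438], [348.29998779296875, 143.6999969482422], [363.6000061035156, 171.1999969482422], [341.6000061035156, 183.5]] [[0.445, -0.298], [0.38, -0.402], [0.306, -0.245], [0.369, -0.154]]
side pred 0.138 [[268.6, 213.1], [330.9, 229.8], [288.1, 178.3], [345.5, 192.3]]
side pred 0.146 [[268.7, 211.1], [331.2, 227.9], [288.3, 176.4], [345.8, 190.4]]
```

The flange edges in both views match the rim height of 0.138, for example at side (347,192). So the sieve is seated and only slid slightly in the fingers. I'll unload, release and rise.

Call:
jog_arm:
  delta_pos:
    - [0,0,0.3]
    - [0,0,0.3]
    - [0,0,0.3]
    - [0,0,0.3]
    - [0,0,0.3]
    - [0,0,0.3]
    - [0,0,0.3]
  turn: [0,0,0,0,0,0,0]
  grip: [1,1,0,0,0,0,0]

```text
time_s: 19.42
position: [0.4553, -0.0252, 0.1996]
tcp_rot: [[0.996, -0.088, 0.0], [-0.088, -0.996, -0.0], [0.0, 0.0, -1.0]]
force: [1.1, -0.0, -1.0]
opening: 0.71
grasp_force: 0.0
```

Next I'll rise and swing clear toward the left, staying in front of the machine, so both cameras see the sieve.

Call:
jog_arm:
  delta_pos:
    - [0,0,0]
    - [0,0,0]
    - [0,0,3]
    - [0,0,7]
    - [0,0,12]
    - [0,3,15]
    - [0,9,15]
    - [0,15,15]
    - [0,21,15]
    - [0,27,15]
    - [0,33,15]
    - [0,33,15]
  turn: [0,0,0,0,0,0,0,0,0,0,0,0]
  grip: [0,0,0,0,0,0,0,0,0,0,0,0]

```text
time_s: 20.92
position: [0.4544, 0.3085, 0.3491]
tcp_rot: [[0.997, -0.082, -0.0], [-0.082, -0.997, 0.001], [-0.0, -0.001, -1.0]]
force: [0.6, -0.5, 0.0]
opening: 1.002
grasp_force: 0.0
```

Run:
```python
from h import *
F=[]
for i in range(40): capture('side'); F.append(read_state()['force'])
print(np.mean(F,0)); print(read_state()['position'],read_state()['time_s'])
a=cap('top','t8.png');b=cap('side','s8.png')
A=cv2.resize(a['color'][200:290,213:333],None,fx=3.3,fy=3.3,interpolation=2);B=cv2.resize(b['color'][160:270,255:355],None,fx=4,fy=4,interpolation=2)
o=np.zeros((450,800,3),np.uint8);o[:B.shape[0],:B.shape[1]]=B;o[:A.shape[0],402:402+A.shape[1]]=A[:,:398];cv2.imwrite('pics/c8.png',o)
```

```text
[ 0.04476864  0.09422141 -0.02605115]
[0.45526358 0.30481087 0.34955032] 22.925
```

View pics/c8.png

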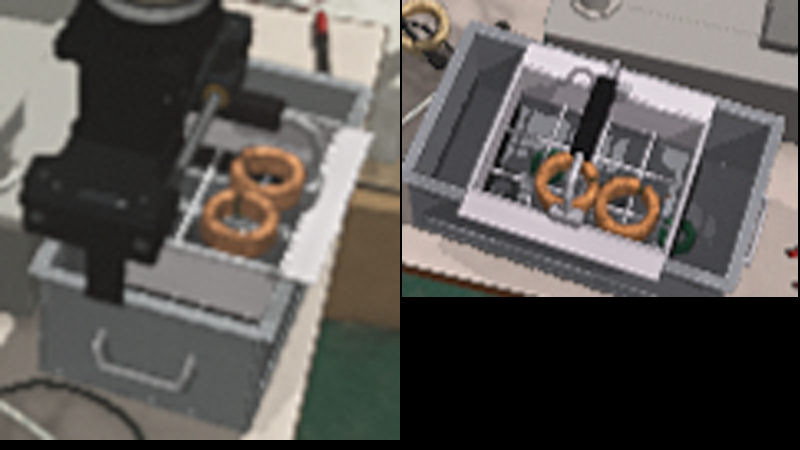

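The sieve hangs on both long walls, with both coils on the wires at crop (565,183) and (628,207), and two green cores below. The dark grey cores are hard to tell from the pan here. I'll swing the arm away and check the wires numerically for anything covering them.

Call:
jog_arm:
  delta_pos:
    - [-5,-5,2]
    - [-5,-11,2]
    - [-5,-17,2]
    - [-5,-23,2]
    - [-6,-29,2]
    - [-7,-35,2]
    - [-7,-41,2]
    - [-7,-47,2]
    - [-7,-53,2]
    - [-8,-58,2]
    - [-9,-63,1]
    - [-9,-63,1]
  turn: [0,0,0,0,0,0,0,0,0,0,0,0]
  grip: [0,0,0,0,0,0,0,0,0,0,0,0]

```text
time_s: 24.52
position: [0.3643, -0.3283, 0.3585]
tcp_rot: [[0.996, -0.093, -0.001], [-0.093, -0.996, 0.0], [-0.001, -0.0, -1.0]]
force: [0.4, 1.1, -0.6]
opening: 1.003
grasp_force: 0.0
```

Run:
```python
from h import *
np.set_printoptions(precision=4,suppress=True,linewidth=200)
print(read_state()['position'])
b=cap('side','s9.png');a=dict(b);a=cap('top');a['color']=cv2.imread('pics/t8.png')
m=[(1,1),(-1,1),(1,-1),(-1,-1)]
S=np.array([onz(a,213+(x-402-1.2)/3.3,200+(y-1.2)/3.3,.138)[:2] for x,y in[(525,44),(459,214),(718,98),(660,279)]]);c,y,r=fitrect(S,.196,.19,m);print(c,y,r)
d=np.radians(y);Rm=np.array([[np.cos(d),-np.sin(d)],[np.sin(d),np.cos(d)]])
def val(k,p):
    u,v=np.round(proj(k,p)).astype(int);w=k['color'][v-1:v+2,u-1:u+2].reshape(-1,3).astype(int)
    i=w.sum(1).argmax();q=w[i];return '%3d%s'%(q.mean(),'C' if q[2]-q[0]>50 else 'G' if q[1]-q[2]>25 else ' ')
for nm,k in(('top',a),('side',b)):
    for X in(-.023,.023): print(nm,'x',X,[val(k,[*(c+Rm@[X,t]),.093]) for t in np.arange(-.085,.09,.01)])
    for Y in(-.046,0,.046): print(nm,'y',Y,[val(k,[*(c+Rm@[t,Y]),.093]) for t in np.arange(-.065,.07,.01)])
    # coloured things: centroids of green, copper
    H=cv2.cvtColor(k['color'],cv2.COLOR_BGR2HSV)
    for g,lo,hi in(('green',(60,90,25),(90,255,160)),('cu',(5,110,90),(18,255,255))):
        n,l,st,ce=cv2.connectedComponentsWithStats(cv2.inRange(H,lo,hi))
        for i in range(1,n):
            p=onz(k,*ce[i],.1)
            if st[i,4]>4 and abs(p[0]-.456)<.13 and abs(p[1]+.025)<.2: print(nm,g,st[i,4],ce[i],'on wires:',Rm.T@(onz(k,*ce[i],.1 if g=='green' else .105)[:2]-c),'pan floor:',onz(k,*ce[i],.035)[:2])
```

```text
[ 0.3643 -0.3283  0.3585]
[ 0.446  -0.0255] -4.177364459933672 [[-0.0023  0.0018]
 [ 0.0017 -0.0001]
 [-0.     -0.0023]
 [ 0.0006  0.0006]]
top x -0.023 ['145 ', '103 ', '136C', '120 ', '202 ', '182 ', '147 ', '123C', '152C', '163 ', '165 ', '178 ', '136C', '143C', '152 ', '182 ', '123 ', '182 ']
top x 0.023 ['133 ', '119 ', '138 ', '193 ', '207 ', '193 ', '197 ', '192 ', '210 ', '213 ', '183 ', '166 ', '193 ', '183 ', '179 ', '124 ', '113 ', '114 ']
top y -0.046 ['200 ', '199 ', '144 ', '178 ', '202 ', '174 ', '175 ', '161C', '207 ', '207 ', '205 ', '216 ', '179 ', '179 ']
top y 0 ['203 ', '196 ', '184 ', '174 ', '148C', '131C', '109 ', '155C', '213 ', '213 ', '203 ', '211 ', '211 ', '182 ']
top y 0.046 ['203 ', '207 ', '199 ', '163 ', '143C', '138C', '135C', '143C', '177 ', '183 ', '179 ', '196 ', '177 ', '195 ']
top green 10 [253.  248.5] on wires: [-0.0041  0.0522] pan floor: [0.4786 0.0341]
top green 6 [259.3333 253.8333] on wires: [-0.0154  0.0275] pan floor: [0.4649 0.009 ]
top green 31 [298.5484 271.9032] on wires: [-0.0347 -0.105 ] pan floor: [ 0.4344 -0.1287]
top green 7 [2
[... 328 characters left out ...]
110 ', '156 ', '159C', '112C', ' 83C', '172 ', '137 ', '138 ', '138 ', '138 ']
side x 0.023 ['139 ', '105 ', ' 80 ', '183 ', '183 ', '158 ', '105 ', '112 ', '128 ', '128 ', '103 ', '141 ', '173 ', '144 ', '137 ', '139 ', '139 ', '136 ']
side y -0.046 ['224 ', '115 ', '125C', '148C', '147C', '125C', '119C', '128 ', '137 ', '183 ', '114 ', '118 ', '115 ', '106 ']
side y 0 ['240 ', '214 ', '157C', '153C', '135 ', '118 ', '117 ', '140C', '119 ', '128 ', '134 ', '142 ', '151 ', '151 ']
side y 0.046 ['240 ', '165 ', '170 ', '167 ', '172 ', '135 ', '133 ', '132 ', '135 ', '144 ', '132 ', '169 ', '174 ', '167 ']
side cu 367 [318.1362 209.5967] on wires: [-0.0224 -0.0148] pan floor: [ 0.4306 -0.1196]
```

Run:
```python
from h import *
np.set_printoptions(precision=4,suppress=True,linewidth=200)
b=cap('side');a=cap('top');a['color']=cv2.imread('pics/t8.png')
ga=darkblob(a,262,218,282,250,60);gb=darkblob(b,290,165,335,200,60)
print(ga,gb,tri(a,ga[0],b,gb[0]))
C={}
for nm,k,(x0,y0,x1,y1) in(('top',a,(235,235,300,280)),('side',b,(285,175,345,240))):
    m=np.zeros(k['color'].shape[:2],np.uint8);H=cv2.cvtColor(k['color'],cv2.COLOR_BGR2HSV)
    m[y0:y1,x0:x1]=cv2.inRange(H,(3,70,60),(20,255,255))[y0:y1,x0:x1]
    P=np.argwhere(m)[:,::-1].astype(np.float32)
    _,lab,_=cv2.kmeans(P,2,None,(3,50,.1),10,cv2.KMEANS_PP_CENTERS)
    E=[]
    for i in(0,1):
        h=cv2.convexHull(P[lab[:,0]==i]);e=cv2.fitEllipse(h);x,y,w,hh=cv2.boundingRect(h);E.append((len(P[lab[:,0]==i]),e,(x,y,w,hh)))
    C[nm]=E;print(nm,E)
for ea in C['top']:
    for eb in C['side']: print(tri(a,ea[1][0],b,eb[1][0]))
```

```text
(array([270.7751, 235.    ]), np.int32(169), array([[262.3166, 245.6598],
       [272.071 , 221.9704],
       [278.7604, 224.7249],
       [269.0059, 248.4142]], dtype=float32)) (array([312.5631, 185.4757]), np.int32(206), array([[299.4118, 186.3529],
       [301.3529, 178.5882],
       [325.5882, 184.6471],
       [323.6471, 192.4118]], dtype=float32)) (array([ 0.4475, -0.0247,  0.2081]), np.float64(0.0004330836896133968))
top [(178, ((262.5010681152344, 255.4733123779297), (19.55899429321289, 19.840147018432617), 8.109641075134277), (253, 246, 20, 19)), (225, ((281.471923828125, 262.4414367675781), (19.098936080932617, 23.346315383911133), 98.23825073242188), (270, 253, 24, 20))]
side [(444, ((317.9090881347656, 209.8702392578125), (21.735483169555664, 31.38817596435547), 37.937259674072266), (305, 197, 27, 27)), (180, ((351.4370422363281, 209.1061553955078), (15.979330062866211, 71.49915313720703), 21.580331802368164), (336, 207, 9, 33))]
(array([ 0.4187, -0.0105,  0.1266]), np.float64(0.004121140449406893))
(array([ 0.35  , -0.0046,  0.186 ]), np.float64(0.07045325328775316))
(array([ 0.4286, -0.069 ,  0.0792]), np.float64(0.005573860138058268))
(array([ 0.3556, -0.0584,  0.1456]), np.float64(0.08309614018070594))
```

The grip triangulates to z = 0.208, exactly the hung height. The side mask took in background, so I'll restrict it and check that the coils lie flat.

Run:
```python
from h import *
np.set_printoptions(precision=4,suppress=True,linewidth=200)
b=cap('side');a=cap('top');a['color']=cv2.imread('pics/t8.png')
def pts(k,x0,y0,x1,y1):
    H=cv2.cvtColor(k['color'],cv2.COLOR_BGR2HSV)[y0:y1,x0:x1]
    return (np.argwhere(cv2.inRange(H,(3,70,60),(20,255,255)))[:,::-1]+[x0,y0]).astype(np.float32)
T=pts(a,250,240,300,280);S=pts(b,298,190,335,232)
cr=cv2.TERM_CRITERIA_EPS+cv2.TERM_CRITERIA_MAX_ITER
for nm,P in(('T',T),('S',S)):
    _,l,ce=cv2.kmeans(P,2,None,(cr,50,.1),10,cv2.KMEANS_PP_CENTERS);print(nm,len(P),ce,[int((l==i).sum()) for i in(0,1)]); 
    if nm=='T':ta=ce
    else: sa=ce
for t in ta:
    for s in sa: print(tri(a,t,b,s))
# predicted outline extents for flat coil (r=33 mm) under each top position at z mid .105
for t in ta:
    p=onz(a,*t,.107);print('flat ->',p,'side px',proj(b,p))
```

```text
T 403 [[262.1011 254.5281]
 [280.5333 262.2756]] [178, 225]
S 444 [[313.636  215.8295]
 [321.7753 204.0352]] [217, 227]
(array([ 0.4308, -0.0062,  0.1037]), np.float64(0.00021215737150110037))
(array([ 0.409 , -0.0109,  0.1527]), np.float64(0.004830928508792844))
(array([ 0.4402, -0.065 ,  0.0536]), np.float64(0.006827545815847948))
(array([ 0.4169, -0.0675,  0.1071]), np.float64(0.0016808476893278687))
flat -> [ 0.429  -0.0065  0.107 ] side px [314.3262 215.1289]
flat -> [ 0.4178 -0.0677  0.107 ] side px [321.2978 203.7919]
```

Both coils lie flat at wire height (centres at 0.104 and 0.107 m), so no core is hidden under them, and the wire crossings are clear. I'm handing in.

```bash
python3 -c "
from rig import *
print(hand_in())"
```

```text
the job is handed in; nothing more can be done
None
```

The job is handed in: the sieve hangs by its flanges in the pan, released, with only the two coils on the wires. Two green cores are seen in the pan; the two dark grey ones are inferred there because the wires look clear, though the sieve weighed 6.3 N against about 5.8 N nominal.

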